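# Present the chocolate sphere to the guest who has the soda

### The arm

A 6-joint arm with a two-finger parallel gripper is mounted at the origin on the work surface; the furniture and walls round the work are solid. World frame = base frame: x ahead of the robot, y to its left, z up, the work surface at z = 0. Lengths are in m, angles in rad, forces in N, time in s.
With the tool pointing down it reaches from about 0.35 to 0.975 m from the base axis. Payload 4.9 kg.
Tool frame: the origin (TCP) lies between the finger pads; the fingertips stand 14 mm ahead of it and the grasp point (between the pads) lies 5 mm behind it (manip.tcp_to_tips is the distance from the TCP to the fingertips, in m); z points along the fingers, y is the line along which they close (so a half turn about z gives the same grasp; the last joint's range is limited). The gripper opens to 85 mm and grips with 20 to 120 N. Pads are 22 mm wide; open, the fingers measure 114 mm over their backs; the gripper's body (76 mm by 85 mm) begins 54 mm behind the grasp point. The pads swing forward as they close: fully open they stand 13 mm farther back than shut.
Start: joints at [1.058, 0.053, 1.613, -0, 1.476, -0.119], TCP at [0.24, 0.577, 0.245] pointing down, gripper open.
Joint ranges: [-3.01, 3.01], [-1.01, 2.22], [0.06, 2.58], [-1.02, 4.17], [0.09, 2.62], [-3.14, 3.14]. Speed limits (rad/s): [2.57, 2.57, 3.14, 3.14, 3.14, 3.14].

### API

Orientations are given as a unit quaternion [w, x, y, z].
In Python, from plant import manip gives the robot as it stands.
- The arm moves only by the tool servo_tool, never from a script. Its argument "moves" is a list that holds one entry, the list of rows, each a list of 7 numbers: the shift along the tool's x, y, z in mm, then the turn, a rotation vector about the tool's x, y, z in degrees, then the finger opening in mm, from 0 to 85.4. In form: [[[x, y, z, ax, ay, az, fingers], ...]]. A call has 1 to 12 rows; each row shifts and turns the commanded pose from where the row before left it, along the tool's axes as they then stand; what a row does not reach is not made up. A row lasts 1/8 s, in which the tool goes at most 62.5 mm and 10.7 degrees, less where a joint would pass 70% of its speed; a pose out of reach is approached as far as the arm can. A call with a gripper value outside its range is refused whole. The fingers move at their own pace and stop on an object; the grip force is fixed at half the most. Time passes only in rows, so rows that do not move let the fingers close. It gives the time, the measured TCP pose, the force, the opening and the grip force at its end, in the units of the state.
- manip.state(): the state, without advancing time (a new reading comes with each control period).
- manip.grab_frame(name): name is "scene" or "side" or "wrist"; returns a dict with "image" (384x512x3 uint8, blue, green, red), "mtx" (3x3 intrinsics, pixels), "eye" and "rotation" of the camera in the world. Camera axes: x right, y down, z forward; pixel columns grow to the right and rows downward; lengths in m; the calibration is good to about 2 mm. A picture is of the moment at which its call begins. There is no depth.
- manip.job_done(): hands the job in; it is judged then, once.
The state is a dict: "time": time; "joint_pos": joint angles; "joint_vel": joint speeds; "joint_efforts": joint torques, N m; "tool_pos": TCP position; "tool_rot": TCP orientation; "contact_force": force on the tool from outside, world axes, zero at the start; "ft_torque": the same for the moment, N m; "gripper_width": opening from 0.0 (shut) to 1.0 (fully open); "grasp_force": force on a finger pad.
Only numpy, scipy, OpenCV 4.12 (cv2) and the standard library are available. Lean on these libraries where they do the work, as an engineer would, in place of code of your own. Each camera call takes 0.05 s, during which the arm holds its last target. There are 200 camera calls.

### The job

The chocolate sphere lying loose in the handled dish is for the guest whose drink is the orange soda can. Take the dish by its handle, lift it straight off the side plate it is stacked on, and give it a quarter turn in the air so that its handle points straight away from that guest, square to that guest's side edge of the table (left or right); keep the dish level all the way so that the sphere stays in the middle. Finish holding it still, level and about 10 cm above the middle of that guest's plate, without touching the sphere or shifting the side plate or anything else on the table, and do not put it down or let go: the program ends while the gripper is holding the dish.

Things in the scene. Friction and masses are not known exactly. Their poses are not given: they have to be found in the camera images.
- dish: blue-grey stoneware dish with brown rim line and one stub handle, 147 mm across, 27 mm high, 0.24 kg, standing on the side plate, handle towards the robot (within 20 degrees). Foot 80 mm across; inside a shallow spherical bowl (curvature radius 160 mm, 132 mm across, lowest point at 8 mm). Origin: centre of the foot's underside; x points to the front (the handle runs along -x), z up.
- dish_grip (a point): point to grip, mid-handle: 107 mm behind the dish's centre (x = -107 mm), 28 mm above its underside; axes as the dish's. The handle is a bar with flat upright sides, 16 mm wide (along y), 16 mm high, from x = -66 to -144 mm, rising outwards by 8 degrees. It overhangs the side plate (radius 83 mm): below the grip point there is only the table, about 38 mm down.
- dish_well (a point): where the sphere's centre lies when it rests in the middle of the dish: on the dish's z axis, 29 mm above its underside; axes as the dish's
- ball: dark brown chocolate sphere with flecks of gold leaf, 42 mm across, 30 g, lying loose in the dish and free to roll there (rolling resistance holds it only on slopes under about 5 degrees). Origin at its centre.
- side_plate: white side plate, 166 mm across, 17 mm high, loose on the table under the dish. Origin: centre of its underside.
- plate_left: white dinner plate of the left guest (+y side), 250 mm across, 21 mm high. Origin: centre of its underside.
- plate_right: white dinner plate of the right guest (-y side), 250 mm across, 21 mm high. Origin: centre of its underside.
- soda_can: orange soda can (orange and white, silver top), 53 mm across, 134 mm high, on a coaster (9 mm thick) at the far side of the place of the guest who gets the dish; left (y > 0) or right (y < 0). Origin: centre of its underside.
- tumbler: clear stemless glass tumbler, 84 mm across, 85 mm high, on a coaster at the other guest's place. Origin: centre of its underside.
- fork_left: steel fork, 200 mm long, 14 mm high, on the table beside the left plate (far side). Origin: centre of its underside.
- spoon_left: steel spoon, 195 mm long, 15 mm high, on the table beside the left plate (near side). Origin: centre of its underside.
- fork_right: steel fork, 200 mm long, 14 mm high, on the table beside the right plate (near side). Origin: centre of its underside.
- spoon_right: steel spoon, 195 mm long, 15 mm high, on the table beside the right plate (far side). Origin: centre of its underside.
- table_mid (a point): fixed point on the table top midway between the guests; x points straight away from the robot along the table's side edges, y to the left guest's side, z up. Fixed things stand along the far edge, all beyond x = 0.67 m (condiments and a menu up to 207 mm high, a 311 mm lamp at the left corner); an order pad lies flat near the robot.

How it is judged:
By the outcome, as a careful person would: the job done as asked, in the order asked, and still so for the second after the job is handed in, while the arm keeps its last pose, push and grip.
It also fails if it takes over 72 s, if anything falls off the work surface, if the arm or the gripper's body presses on something with over 40 N, if the wrist force passes 120 N, or if a joint passes its speed limit or range.

## Working session

There is one attempt and no reset: what is moved stays moved. The work goes in short steps, Python scripts to look and compute and a tool call to move; the robot and the scene stay as the last step left them, time stands still between calls to the robot, and variables do not carry over. Pictures are saved under pics/ and viewed, at most 10 in all, crops included, and the job is handed in when it is done.

Besides the shell and the picture viewer there is one more tool, called after "Call:" as name(argument=value, ...), one argument or row to a line, values as JSON. servo_tool: Moves the arm, as the interface text tells. Its arguments: {"type":"object","properties":{"moves":{"type":"array"}},"required":["moves"]}

```bash
mkdir -p pics; ls; cat > h.py <<'E'
import numpy as np, cv2
from plant import manip
from scipy.spatial.transform import Rotation as R
def grab(n,save=None):
    f=manip.grab_frame(n)
    if save: cv2.imwrite('pics/'+save,f['image'])
    return f
def ray(f,u,v):
    d=np.array(f['rotation'])@np.linalg.solve(np.array(f['mtx']),[u,v,1.]); return np.array(f['eye']),d
def onz(f,u,v,z):
    e,d=ray(f,u,v); return e+d*(z-e[2])/d[2]
def proj(f,p):
    c=np.array(f['mtx'])@(np.array(f['rotation']).T@(np.array(p)-f['eye'])); return c[:2]/c[2]
def rot(s): q=s['tool_rot']; return R.from_quat([q[1],q[2],q[3],q[0]])
E
python3 - <<'E'
from h import *
a=grab('scene');b=grab('side')
cv2.imwrite('pics/a.png',a['image']);cv2.imwrite('pics/b.png',b['image'])
for f in(a,b):print(f['eye'],np.round(f['rotation'],3).tolist(),f['mtx'][0][0])
s=manip.state();print(s,rot(s).as_matrix().round(3))
E
```

```text
pics
[-0.37188748 -0.63096899  0.85881446] [-0.399, 0.798, -0.406, 0.199] 362.675159005679
[0.56420573 1.18552041 0.54412893] [-0.012, 0.021, 0.832, -0.554] 387.01717415689285
{'time': 0.1, 'joint_pos': array([ 1.05800014e+00,  5.32884476e-02,  1.61417756e+00, -1.68569935e-05,
        1.47596545e+00, -1.19038906e-01]), 'joint_vel': array([ 0.00157309, -0.00099415, -0.00253644, -0.00156252, -0.00122517,
       -0.00103737]), 'joint_efforts': array([ 5.59727996e-04, -3.94904995e+01, -3.71362853e+01, -1.07682326e-04,
        3.92621267e-03,  6.49305122e-06]), 'tool_pos': array([0.23954855, 0.57668847, 0.24417494]), 'tool_rot': array([-2.77671844e-04,  1.95608356e-01,  9.80681664e-01, -8.76504975e-04]), 'contact_force': array([-0.0328562 , -0.31108455, -0.75581315]), 'ft_torque': array([-0.01123332,  0.02256896,  0.03367888]), 'grasp_force': 0.0, 'gripper_width': 0.9978040728714382} [[-0.923  0.384 -0.001]
 [ 0.384  0.923 -0.002]
 [ 0.    -0.002 -1.   ]]
```

View pics/a.png

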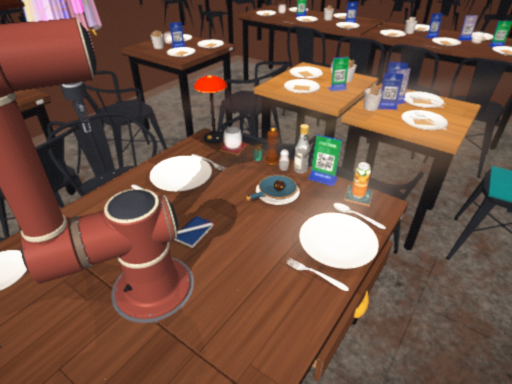

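View pics/b.png

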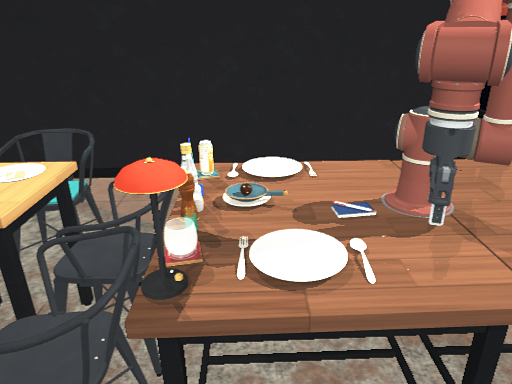

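The scene view shows the orange can at (361,180) on the right (−y) side, the right plate at (339,240), and the dish at (278,187) with its handle tip near (249,199). The side view shows the dish at (246,190), its handle running right to (288,192). Next I'll measure these.

```bash
cat >> h.py <<'E'
from scipy.optimize import least_squares
def comp(m,u,v):
    n,l,st,_=cv2.connectedComponentsWithStats(m.astype(np.uint8)); return (l==l[v,u]),st[l[v,u]]
def circ(f,mask,z):
    c=max(cv2.findContours(mask.astype(np.uint8),0,1)[0],key=len)[:,0]
    c=cv2.convexHull(c)[:,0]
    P=np.array([onz(f,u,v,z)[:2] for u,v in c]); 
    r=least_squares(lambda q:np.hypot(*(P-q[:2]).T)-q[2],[*P.mean(0),.1],loss='soft_l1',f_scale=.003)
    return r.x.round(4), np.sqrt(np.mean(r.fun**2)).round(4)
E
python3 - <<'E'
from h import *
a=grab('scene');b=grab('side')
for n,f,pl,pr,d in(('scene',a,(180,172),(339,240),(268,190)),('side',b,(299,252),(272,166),(256,190))):
    im=f['image'];hsv=cv2.cvtColor(im,cv2.COLOR_BGR2HSV)
    w=(hsv[...,1]<50)&(hsv[...,2]>150)
    for s in(pl,pr):
        m,st=comp(w,*s);print(n,'plate',st,circ(f,m,.020))
    print('dishpix',hsv[d[1],d[0]])
    m=(hsv[...,0]>85)&(hsv[...,0]<115)&(hsv[...,1]>60)
    m,st=comp(m,*d);print('dish',st,circ(f,m,.037))
# crops
def up(im,x,y,w,h,k):return cv2.resize(im[y:y+h,x:x+w],None,fx=k,fy=k,interpolation=cv2.INTER_CUBIC)
c=np.vstack([up(a['image'],225,160,100,60,6),up(b['image'],205,165,100,40,6)])[:600]
cv2.imwrite('pics/c.png',c)
E
```

```text
Traceback (most recent call last):
  File "h.py", line 21, in circ
    P=np.array([onz(f,u,v,z)[:2] for u,v in c]);
                ~~~^^^^^^^^^
  File "h.py", line 11, in onz
    e,d=ray(f,u,v); return e+d*(z-e[2])/d[2]
        ~~~^^^^^^^
  File "h.py", line 9, in ray
    d=np.array(f['rotation'])@np.linalg.solve(np.array(f['mtx']),[u,v,1.]); return np.array(f['eye']),d
      ~~~~~~~~~~~~~~~~~~~~~~~^~~~~~~~~~~~~~~~~~~~~~~~~~~~~~~~~~~~~~~~~~~~~
ValueError: matmul: Input operand 1 has a mismatch in its core dimension 0, with gufunc signature (n?,k),(k,m?)->(n?,m?) (size 3 is different from 4)
```

```bash
sed -i "s/^def grab/def Q(q): return R.from_quat([q[1],q[2],q[3],q[0]]).as_matrix()\ndef grab/; s/np.array(f\['rotation'\])/Q(f['rotation'])/" h.py
cat > m.py <<'E'
from h import *
a=grab('scene');b=grab('side')
for n,f,pl,pr,d in(('scene',a,(180,172),(339,240),(268,190)),('side',b,(299,252),(272,166),(256,190))):
    im=f['image'];hsv=cv2.cvtColor(im,cv2.COLOR_BGR2HSV)
    w=(hsv[...,1]<50)&(hsv[...,2]>150)
    for s in(pl,pr):
        m,st=comp(w,*s);print(n,'plate',st,circ(f,m,.020))
    print('dishpix',hsv[d[1],d[0]])
    m=(hsv[...,0]>85)&(hsv[...,0]<115)&(hsv[...,1]>60)
    m,st=comp(m,*d);print('dish',st,circ(f,m,.037))
def up(im,x,y,w,h,k):return cv2.resize(im[y:y+h,x:x+w],None,fx=k,fy=k,interpolation=cv2.INTER_CUBIC)
c=np.vstack([up(a['image'],225,160,100,60,6),up(b['image'],205,165,100,40,6)])[:600]
cv2.imwrite('pics/c.png',c)
E
python3 m.py
```

```text
scene plate [ 150  154   62   38 1742] (array([0.452 , 0.3302, 0.1289]), np.float64(0.0044))
scene plate [ 299  213   79   56 3415] (array([ 0.4757, -0.357 ,  0.1263]), np.float64(0.0007))
dishpix [ 96 107  95]
dish [251 176  44  23 485] (array([ 0.5531, -0.0464,  0.0859]), np.float64(0.0135))
side plate [ 249  229   99   53 4112] (array([0.4478, 0.3308, 0.1264]), np.float64(0.0005))
side plate [242 157  61  20 979] (array([ 0.4758, -0.3613,  0.1302]), np.float64(0.0027))
dishpix [ 96  87 168]
dish [227 183  56  15 399] (array([ 0.5638, -0.0483,  0.0788]), np.float64(0.0135))
```

View pics/c.png

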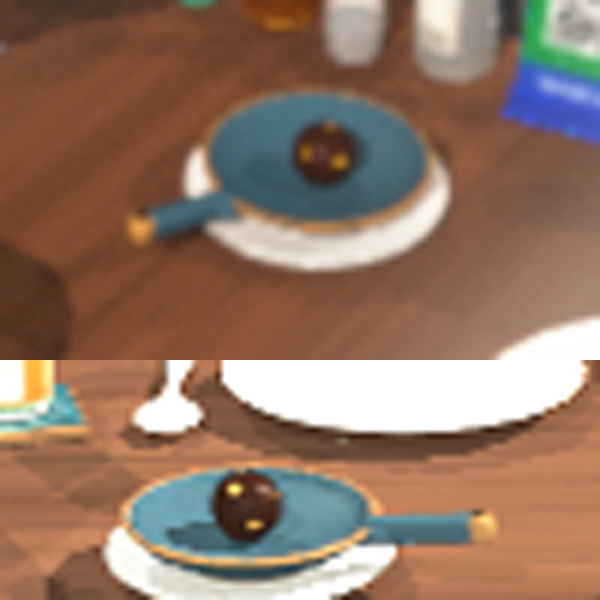

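The crop shows the dish rim as an ellipse, about scene px (259–297, 175–199), with the sphere in its middle. The handle tip is at scene px (248,198) and side px (286,192.5).

```bash
cat > e.py <<'E'
from h import *
a=grab('scene');b=grab('side')
P=[onz(a,225+u/6-.4,160+v/6-.4,.037)[:2] for u,v in((203,160),(436,165),(318,88),(318,233))]
print('rim',np.round(P,3).tolist(),np.mean(P,0), 'ball',onz(a,225+325/6,160+155/6,.042))
Pb=[onz(b,205+u/6-.4,165+(v-360)/6-.4,.037)[:2] for u,v in((122,518),(382,518),(250,467),(250,565))]
print('rimb',np.round(Pb,3).tolist(),np.mean(Pb,0), 'ball',onz(b,205+248/6,165+147/6,.042))
print('tip',onz(a,248.3,198.3,.043),onz(b,286,192.5,.043))
# table left edge, side cam
g=cv2.GaussianBlur(cv2.cvtColor(b['image'],cv2.COLOR_BGR2GRAY).astype(float),(0,0),1)
pts=[]
for u in list(range(160,480,8)):
    d=np.diff(g[295:345,u]); pts.append((u,295.5+np.argmin(d)))
pts=np.array(pts);print(pts[::4].tolist())
W=np.array([onz(b,u,v,0)[:2] for u,v in pts]);vx,vy,x0,y0=cv2.fitLine(W.astype(np.float32),cv2.DIST_HUBER,0,.002,.01).ravel()
print('left edge yaw',np.degrees(np.arctan2(vy,vx)),x0,y0)
h=cv2.GaussianBlur(cv2.cvtColor(a['image'],cv2.COLOR_BGR2GRAY).astype(float),(0,0),1)
print([onz(a,u,v,0)[:2].round(3).tolist() for u,v in((405,205),(318,370))])
pts=[]
for v in range(215,290,5):
    u0=int(405-(v-205)*87/165); d=np.diff(h[v,u0-12:u0+12]); pts.append((u0-11.5+np.argmin(d),v))
W=np.array([onz(a,u,v,0)[:2] for u,v in pts]);vx,vy,x0,y0=cv2.fitLine(W.astype(np.float32),cv2.DIST_HUBER,0,.002,.01).ravel()
print('right edge yaw',np.degrees(np.arctan2(vy,vx)),x0,y0,W.round(3).tolist())
E
python3 e.py
```

```text
rim [[0.534, 0.001], [0.616, -0.121], [0.644, -0.015], [0.515, -0.098]] [ 0.57731248 -0.058517  ] ball [ 0.57696814 -0.06505332  0.042     ]
rimb [[0.654, -0.051], [0.505, -0.042], [0.581, -0.127], [0.58, 0.021]] [ 0.5801318  -0.04972953] ball [ 0.58032338 -0.04712144  0.042     ]
tip [ 0.44697547 -0.0162492   0.043     ] [ 0.44706891 -0.01031958  0.043     ]
[[160.0, 337.5], [192.0, 336.5], [224.0, 335.5], [256.0, 333.5], [288.0, 332.5], [320.0, 331.5], [352.0, 330.5], [384.0, 329.5], [416.0, 327.5], [448.0, 326.5]]
left edge yaw -0.053497348 0.43181568 0.5958846
[[0.798, -0.477], [0.063, -0.504]]
right edge yaw -0.20943275 0.5564449 -0.47926 [[0.738, -0.49], [0.699, -0.482], [0.645, -0.451], [0.637, -0.482], [0.617, -0.496], [0.562, -0.461], [0.542, -0.472], [0.519, -0.477], [0.495, -0.48], [0.467, -0.478], [0.432, -0.463], [0.42, -0.481], [0.396, -0.481], [0.374, -0.481], [0.351, -0.481]]
```

Call:
servo_tool(
  moves=[
    [[-17, -18, 0, 0, 0, 0, 85], [-31, -32, 0, 0, 0, 0, 85], [-42, -43, 0, 0, 0, 0, 85], [-42, -43, 0, 0, 0, 0, 85], [-42, -43, 0, 0, 0, 0, 85], [-42, -43, 0, 0, 0, 0, 85], [-42, -43, 0, 0, 0, 0, 85], [-42, -43, 0, 0, 0, 0, 85], [-42, -43, 0, 0, 0, 0, 85], [-42, -43, 0, 0, 0, 0, 85], [-31, -32, 0, 0, 0, 0, 85], [-17, -18, 0, 0, 0, 0, 85]],
  ],
)

```text
time: 1.9
tool_pos: [0.4689, -0.0008, 0.2455]
tool_rot: [0.0, 0.197, 0.98, -0.0]
contact_force: [0.3, -0.4, -0.0]
gripper_width: 0.999
grasp_force: 0.0
```

Call:
servo_tool(
  moves=[
    [[-17, -18, 10, 0, 0, -3, 60], [0, 0, 20, 0, 0, -3, 60], [0, 0, 10, 0, 0, 0, 60], [0, 0, 0, 0, 0, 0, 60], [0, 0, 0, 0, 0, 0, 60]],
  ],
)

```text
time: 2.52
tool_pos: [0.4775, -0.0216, 0.2061]
tool_rot: [0.001, 0.144, 0.99, -0.0]
contact_force: [0.4, 0.5, 0.8]
gripper_width: 0.701
grasp_force: 0.0
```

```bash
python3 - <<'E'
from h import *
f=grab('wrist','w.png');s=manip.state();print(s['tool_pos'],rot(s).as_matrix().round(4).tolist(),s['joint_pos'].round(2),s['gripper_width'],f['eye'],Q(f['rotation']).round(3).tolist(),f['mtx'][0])
E
```

```text
[ 0.47760807 -0.02155884  0.206308  ] [[-0.9586, 0.2847, 0.0016], [0.2847, 0.9586, -0.0003], [-0.0016, 0.0001, -1.0]] [-0.2  -0.29  1.99 -0.    1.44 -1.48] 0.700723733495962 [ 0.40669174 -0.00113122  0.33435868] [[0.285, 0.918, 0.276], [0.958, -0.273, -0.082], [0.001, 0.288, -0.958]] [264.51199888   0.         258.44009866]
```

View pics/w.png

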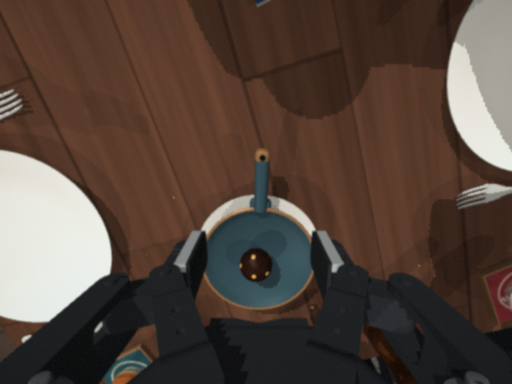

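The wrist view shows the handle running from (262,150) to (262,208), between and ahead of the fingers. The dish is round about (260,257), with the sphere at (256,265).

```bash
cat > w.py <<'E'
from h import *
f=grab('wrist');im=f['image'];hsv=cv2.cvtColor(im,cv2.COLOR_BGR2HSV)
m=(hsv[...,0]>85)&(hsv[...,0]<115)&(hsv[...,1]>60)
m,st=comp(m,220,260);print(st)
H=[]
for v in range(164,200,3):
    u=np.where(m[v])[0]; H.append([*onz(f,u.mean(),v,.047)[:2],len(u)])
H=np.array(H);print(H[[0,6,-1]].round(4).tolist())
vx,vy,x0,y0=cv2.fitLine(H[:,:2].astype(np.float32),cv2.DIST_HUBER,0,.002,.01).ravel()
print('handle line dir deg',np.degrees(np.arctan2(vy,vx)),x0,y0)
k=cv2.morphologyEx(m.astype(np.uint8),cv2.MORPH_OPEN,np.ones((25,25)))
print('disc',circ(f,k,.036))
# end cap (orange)
o=(hsv[...,0]>5)&(hsv[...,0]<25)&(hsv[...,1]>110)&(hsv[...,2]>110);o[:140]=0;o[165:]=0;o[:,:245]=0;o[:,280:]=0
v,u=np.where(o);print('cap',len(u),u.min(),u.max(),v.min(),v.max(),onz(f,u.mean(),v.min(),.05))
b=cv2.inRange(hsv[225:290,225:290],(0,0,0),(20,255,70))
print('ball',onz(f,256,265,.04))
s=manip.state();print(s['tool_pos'])
E
python3 w.py
```

```text
[ 204  162  109  144 7730]
[[0.4602, -0.0133, 12.0], [0.4795, -0.0202, 12.0], [0.4964, -0.0252, 12.0]]
handle line dir deg -18.6128 0.4777843 -0.019088417
disc (array([ 0.5815, -0.0536,  0.0684]), np.float64(0.0038))
cap 108 255 268 149 160 [ 0.44380759 -0.00926272  0.05      ]
ball [ 0.58392075 -0.05687733  0.04      ]
[ 0.47764053 -0.02160222  0.20635219]
```

Call:
servo_tool(
  moves=[
    [[-1.4, 2.3, 15, 0, 0, 2.1, 50], [0, 0, 30, 0, 0, 0, 50], [0, 0, 30, 0, 0, 0, 50], [0, 0, 30, 0, 0, 0, 50], [0, 0, 25, 0, 0, 0, 50], [0, 0, 15, 0, 0, 0, 50], [0, 0, 5, 0, 0, 0, 50], [0, 0, 0, 0, 0, 0, 50], [0, 0, 0, 0, 0, 0, 50]],
  ],
)

```text
time: 3.75
tool_pos: [0.4801, -0.0201, 0.0565]
tool_rot: [0.001, 0.162, 0.987, -0.0]
contact_force: [0.1, -0.5, 0.8]
gripper_width: 0.586
grasp_force: 0.0
```

```bash
python3 - <<'E'
from h import *
f=grab('wrist','w2.png');b=grab('side')['image']
cv2.imwrite('pics/d.png',np.vstack([f['image'][150:384],cv2.resize(b[130:230,180:350],(512,301),interpolation=cv2.INTER_CUBIC)]))
s=manip.state();print(s['tool_pos'],rot(s).as_matrix().round(4).tolist())
E
```

```text
[ 0.47988844 -0.02009309  0.05629211] [[-0.9474, 0.32, 0.0018], [0.32, 0.9474, -0.0004], [-0.0018, 0.0002, -1.0]]
```

View pics/d.png

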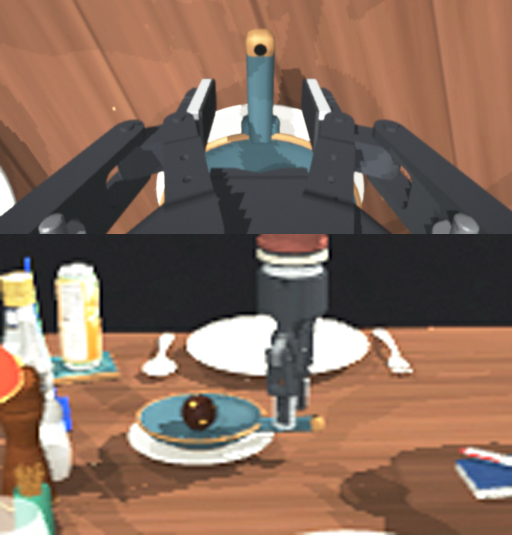

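The fingers straddle the handle symmetrically (205 and 315 against the handle at 260). The handle sits below the tips, so I'll go down 23 mm and close.

Call:
servo_tool(
  moves=[
    [[0, 0, 12, 0, 0, 0, 40], [0, 0, 9, 0, 0, 0, 30], [0, 0, 2, 0, 0, 0, 28], [0, 0, 0, 0, 0, 0, 24], [0, 0, 0, 0, 0, 0, 20], [0, 0, 0, 0, 0, 0, 16], [0, 0, 0, 0, 0, 0, 12], [0, 0, 0, 0, 0, 0, 6], [0, 0, 0, 0, 0, 0, 0], [0, 0, 0, 0, 0, 0, 0], [0, 0, 0, 0, 0, 0, 0]],
  ],
)

```text
time: 5.22
tool_pos: [0.4794, -0.0199, 0.0325]
tool_rot: [0.0, 0.162, 0.987, 0.0]
contact_force: [0.7, 1.1, 2.1]
gripper_width: 0.172
grasp_force: 59.2
```

```bash
python3 - <<'E'
from h import *
s=manip.state();print(s['tool_pos'],s['contact_force'],s['ft_torque'],s['grasp_force'],s['gripper_width']*85.4)
E
```

```text
[ 0.47944952 -0.01992369  0.03252853] [0.66871031 1.06462209 2.13136089] [ 0.25286349 -0.19794805  0.13125524] 59.1626501083374 14.686106911984163
```

Call:
servo_tool(
  moves=[
    [[0, 0, -1, 0, 0, 0, 0], [0, 0, -2, 0, 0, 0, 0], [0, 0, -3, 0, 0, 0, 0], [0, 0, -4, 0, 0, 0, 0], [0, 0, -5, 0, 0, 0, 0], [0, 0, -5, 0, 0, 0, 0], [0, 0, -5, 0, 0, 0, 0], [0, 0, -5, 0, 0, 0, 0], [0, 0, -4, 0, 0, 0, 0], [0, 0, -3, 0, 0, 0, 0], [0, 0, -2, 0, 0, 0, 0], [0, 0, -1, 0, 0, 0, 0]],
  ],
)

```text
time: 6.72
tool_pos: [0.4791, -0.02, 0.0724]
tool_rot: [-0.0, 0.162, 0.987, -0.0]
contact_force: [0.4, -0.1, -3.6]
gripper_width: 0.174
grasp_force: 58.6
```

```bash
python3 - <<'E'
from h import *
f=grab('side');b=f['image'];a=grab('scene')['image']
cv2.imwrite('pics/e.png',np.vstack([cv2.resize(b[140:220,190:320],(650,400),interpolation=cv2.INTER_CUBIC),cv2.resize(a[160:200,230:360],(650,200),interpolation=cv2.INTER_CUBIC)]))
s=manip.state();print(s['tool_pos'],rot(s).as_matrix().round(4).tolist(),s['contact_force'],s['ft_torque'],s['grasp_force'])
E
```

```text
[ 0.47916461 -0.01996506  0.07230624] [[-0.9474, 0.32, -0.0], [0.32, 0.9474, -0.0], [0.0, -0.0, -1.0]] [ 0.76480365 -0.00360954 -3.30286108] [ 0.02754189  0.26071709 -0.02445781] 58.545318245887756
```

View pics/e.png

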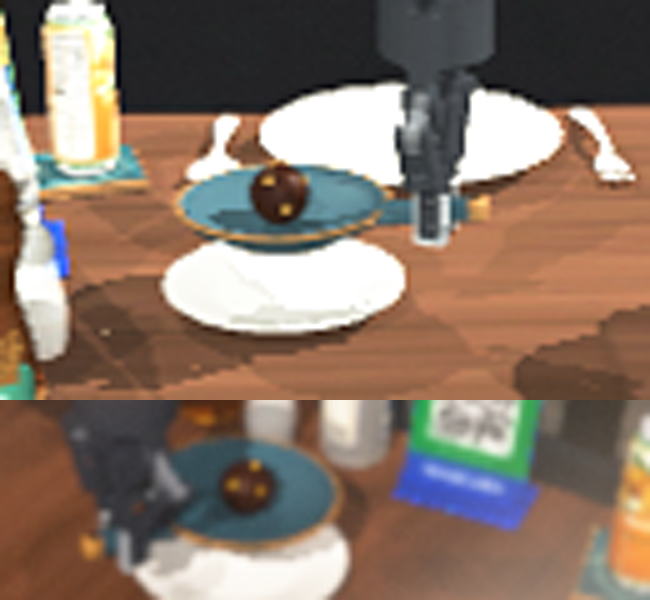

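The dish is clear of the side plate, which has not moved, and the sphere sits in the middle. The side crop shows the rim's far end at (176,208) and the handle tip at (482,208), so the dish is close to level. I'll quantify the sag.

```bash
cat > t.py <<'E'
from h import *
f=grab('side');hsv=cv2.cvtColor(f['image'],cv2.COLOR_BGR2HSV)
m=(hsv[...,0]>85)&(hsv[...,0]<115)&(hsv[...,1]>60);m[:165]=0;m[:,:220]=0;m[:,290:]=0
m,st=comp(m,235,180);print(st)
k=cv2.morphologyEx(m.astype(np.uint8),cv2.MORPH_OPEN,np.ones((5,9)))
# inner bowl/outer: rim ellipse upper edge and overall
v,u=np.where(k);print('disc mask',u.min(),u.max(),v[u<=u.min()+1].mean(),v.min(),v.max())
o=(hsv[...,0]>5)&(hsv[...,0]<25)&(hsv[...,1]>90)&(hsv[...,2]>110)
print('cap'); cc=np.zeros_like(o);cc[175:190,281:291]=o[175:190,281:291];v,u=np.where(cc);print(u.mean(),v.mean(),len(u))
s=manip.state();T=s['tool_pos'];ang=rot(s).as_matrix()[:,0];yaw=np.arctan2(-ang[1],-ang[0])
print('yaw',np.degrees(yaw))
th=np.linspace(0,2*np.pi,721)
for p in(-1,0,1,2,3):
    D=R.from_euler('ZY',[yaw,np.radians(p)]).as_matrix();g=T+[0,0,.0055]
    rim=np.c_[.0735*np.cos(th),.0735*np.sin(th),0*th+.027]-[-.107,0,.028]
    W=np.array([proj(f,g+D@q) for q in rim]);i=W[:,0].argmin();c=proj(f,g+D@np.array([-.037,0,.005]))
    print(p,'left',W[i].round(2),'top',W[:,1].min().round(2),'bot',W[:,1].max().round(2),'right',W[W[:,0].argmax()].round(2),'cap',c.round(2))
E
python3 t.py; python3 - <<'E'
import sys;sys.path.insert(0,'.')
from h import *
f=grab('side');im=f['image'];hsv=cv2.cvtColor(im,cv2.COLOR_BGR2HSV)
for u in(227,230,235,240,250,255,260): print(u,[tuple(int(t) for t in hsv[v,u,:2]) for v in range(170,192)])
E
```

```text
[227 173  45  14 325]
disc mask 228 264 180.23076923076923 175 184
cap
286.3010752688172 184.3978494623656 93
yaw -18.66354963055106
-1 left [224.37 179.35] top 171.48 bot 186.89 right [267.55 179.04] cap [287.16 181.86]
0 left [224.41 180.19] top 172.06 bot 187.32 right [267.55 179.22] cap [287.14 181.67]
1 left [224.46 181.03] top 172.64 bot 187.77 right [267.56 179.39] cap [287.11 181.49]
2 left [224.53 181.87] top 173.19 bot 188.23 right [267.57 179.56] cap [287.09 181.31]
3 left [224.61 182.71] top 173.73 bot 188.71 right [267.58 179.74] cap [287.05 181.12]
227 [(11, 136), (11, 136), (11, 137), (12, 101), (15, 60), (14, 55), (11, 138), (16, 110), (66, 24), (97, 112), (96, 107), (96, 106), (97, 96), (23, 36), (15, 152), (12, 121), (10, 132), (11, 133), (10, 137), (11, 143), (11, 108), (28, 12)]
230 [(11, 146), (12, 55), (0, 0), (0, 0), (0, 0), (0, 0), (36, 27), (97, 101), (97, 94), (96, 93), (95, 95), (96, 97), (96, 94), (96, 100), (96, 84), (16, 149), (19, 82), (11, 96), (12, 123), (20, 39), (0, 0), (40, 3)]
235 [(12, 126), (19, 32), (0, 0), (0, 0), (21, 77), (97, 103), (96, 94)
[... 323 characters left out ...]
 (17, 126), (21, 81), (97, 124), (26, 22), (0, 0)]
250 [(0, 0), (0, 0), (0, 0), (97, 116), (95, 55), (19, 117), (14, 164), (8, 144), (8, 166), (8, 170), (10, 163), (8, 58), (96, 63), (96, 87), (96, 87), (97, 97), (93, 35), (16, 138), (24, 51), (97, 119), (33, 19), (0, 0)]
255 [(0, 0), (0, 0), (0, 0), (19, 74), (96, 109), (96, 94), (96, 87), (94, 89), (95, 88), (95, 89), (96, 92), (97, 88), (94, 92), (96, 93), (96, 95), (99, 84), (18, 109), (17, 111), (96, 79), (32, 19), (0, 0), (0, 0)]
260 [(0, 0), (0, 0), (0, 0), (0, 0), (21, 63), (97, 94), (97, 85), (96, 84), (95, 83), (95, 83), (96, 88), (96, 88), (96, 96), (95, 93), (98, 79), (16, 133), (34, 26), (14, 59), (0, 0), (0, 0), (0, 0), (0, 0)]
```

The rim extremes fit a nose-down pitch of about 1°, well within 5°, so I'll trim it at the end. Next I'll raise the dish and make the turn.

Call:
servo_tool(
  moves=[
    [[0, 0, -2, 0, 0, 0, 0], [0, 0, -4, 0, 0, 0, 0], [0, 0, -6, 0, 0, 0, 0], [0, 0, -6, 0, 0, 0, 0], [0, 0, -6, 0, 0, 0, 0], [0, 0, -6, 0, 0, 0, 0], [0, 0, -6, 0, 0, 0, 0], [0, 0, -6, 0, 0, 0, 0], [0, 0, -6, 0, 0, 0, 0], [0, 0, -6, 0, 0, 0, 0], [0, 0, -4, 0, 0, 0, 0], [0, 0, -2, 0, 0, 0, 0]],
  ],
)

```text
time: 8.43
tool_pos: [0.4793, -0.02, 0.1326]
tool_rot: [0.0, 0.162, 0.987, -0.0]
contact_force: [0.3, -0.0, -2.6]
gripper_width: 0.177
grasp_force: 58.5
```

Call:
servo_tool(
  moves=[
    [[0, 0, 0, 0, 0, 1, 0], [0, 0, 0, 0, 0, 2, 0], [0, 0, 0, 0, 0, 3, 0], [0, 0, 0, 0, 0, 3, 0], [0, 0, 0, 0, 0, 3, 0], [0, 0, 0, 0, 0, 3, 0], [0, 0, 0, 0, 0, 3, 0], [0, 0, 0, 0, 0, 3, 0], [0, 0, 0, 0, 0, 3, 0], [0, 0, 0, 0, 0, 3, 0], [0, 0, 0, 0, 0, 3, 0], [0, 0, 0, 0, 0, 3, 0]],
  ],
)

```text
time: 9.93
tool_pos: [0.4791, -0.0198, 0.132]
tool_rot: [-0.0, 0.437, 0.899, 0.0]
contact_force: [0.2, -0.9, -3.1]
gripper_width: 0.177
grasp_force: 58.5
```

Call:
servo_tool(
  moves=[
    [[0, 0, 0, 0, 0, 3, 0], [0, 0, 0, 0, 0, 3, 0], [0, 0, 0, 0, 0, 3, 0], [0, 0, 0, 0, 0, 3, 0], [0, 0, 0, 0, 0, 3, 0], [0, 0, 0, 0, 0, 3, 0], [0, 0, 0, 0, 0, 3, 0], [0, 0, 0, 0, 0, 3, 0], [0, 0, 0, 0, 0, 3, 0], [0, 0, 0, 0, 0, 3, 0], [0, 0, 0, 0, 0, 3, 0], [0, 0, 0, 0, 0, 2, 0]],
  ],
)

```text
time: 11.42
tool_pos: [0.4792, -0.0199, 0.1321]
tool_rot: [-0.0, 0.687, 0.727, 0.0]
contact_force: [0.4, 0.1, -2.7]
gripper_width: 0.175
grasp_force: 58.5
```

Call:
servo_tool(
  moves=[
    [[0, 0, 0, 0, 0, 2, 0], [0, 0, 0, 0, 0, 1, 0], [0, 0, 0, 0, 0, 0.4, 0], [0, 0, 0, 0, 0, 0, 0], [0, 0, 0, 0, 0, 0, 0]],
  ],
)

```text
time: 12.05
tool_pos: [0.4792, -0.0199, 0.1323]
tool_rot: [0.0, 0.707, 0.707, 0.0]
contact_force: [-0.5, 0.2, -2.3]
gripper_width: 0.175
grasp_force: 58.5
```

```bash
python3 - <<'E'
from h import *
a=grab('scene');b=grab('side')
cv2.imwrite('pics/f.png',np.vstack([cv2.resize(b['image'][110:200,190:320],(520,360),interpolation=cv2.INTER_CUBIC),cv2.resize(a['image'][140:200,250:380],(520,240),interpolation=cv2.INTER_CUBIC)]))
print('can',onz(a,360,197,.009),onz(b,206,175,.009))
s=manip.state();print(s['tool_pos'],rot(s).as_matrix().round(4).tolist(),s['joint_pos'].round(2),s['grasp_force'])
E
```

```text
can [ 0.73380859 -0.32686744  0.009     ] [ 0.74428969 -0.29238527  0.009     ]
[ 0.47916309 -0.01997397  0.13231795] [[0.0011, 1.0, 0.0], [1.0, -0.0011, -0.0], [-0.0, 0.0, -1.0]] [-0.2  -0.21  2.05 -0.    1.3  -0.2 ] 58.573248982429504
```

View pics/f.png

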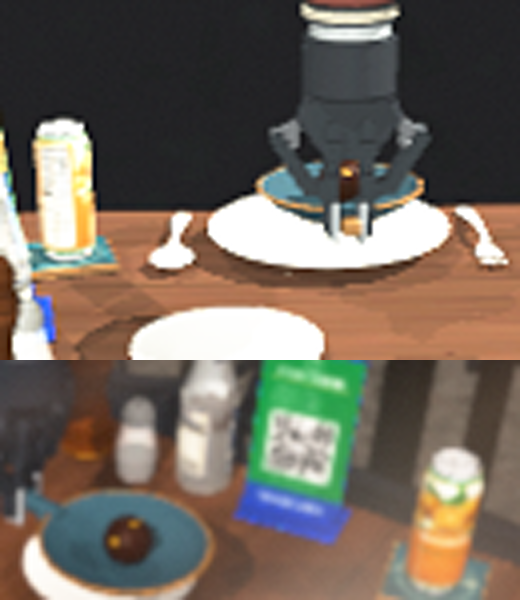

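The dish is turned with its handle towards +y and the sphere is centred. The can is at about x = 0.74, clear of the path. Now I'll translate towards −y and trim the pitch.

Call:
servo_tool(
  moves=[
    [[-1, 0, 0, 0, 0, 0, 0], [-3, 0, 0, 0, 0, 0, 0], [-5, 0, 0, 0, 0, 0, 0], [-7, 0, 0, 0, 0, 0, 0], [-8, 0, 0, 0, 0, 0, 0], [-8, 0, 0, 0, 0, 0, 0], [-8, 0, 0, 0, 0, 0, 0], [-8, 0, 0, 0, 0, 0, 0], [-8, 0, 0, 0, 0, 0, 0], [-8, 0, 0, 0, 0, 0, 0], [-8, 0, 0, 0, 0, 0, 0], [-8, 0, 0, 0, 0, 0, 0]],
  ],
)

```text
time: 13.65
tool_pos: [0.479, -0.1005, 0.1323]
tool_rot: [-0.0, 0.707, 0.707, -0.0]
contact_force: [-0.1, -0.6, -3.4]
gripper_width: 0.175
grasp_force: 58.5
```

Call:
servo_tool(
  moves=[
    [[-8, 0, 0, 0, 0, 0, 0], [-8, 0, 0, 0, 0, 0, 0], [-8, 0, 0, 0, 0, 0, 0], [-8, 0, 0, 0, 0, 0, 0], [-8, 0, 0, 0, 0, 0, 0], [-8, 0, 0, 0, 0, 0, 0], [-8, 0, 0, 0, 0, 0, 0], [-8, 0, 0, 0, 0, 0, 0], [-8, 0, 0, 0, 0, 0, 0], [-8, 0, 0, 0, 0, 0, 0], [-8, -1, 0, 0, 0, 0, 0], [-8, -1, 0, 0, 0, 0, 0]],
  ],
)

```text
time: 15.15
tool_pos: [0.4769, -0.1965, 0.1323]
tool_rot: [-0.0, 0.707, 0.707, -0.0]
contact_force: [-0.5, -0.8, -2.3]
gripper_width: 0.175
grasp_force: 58.5
```

Call:
servo_tool(
  moves=[
    [[-8, -1, 0, 0, 0, 0, 0], [-8, 0, 0, 0, 0, 0, 0], [-8, 0, 0, 0, 0, 0, 0], [-8, 0, 0, 0, 0, 0, 0], [-7, 0, 0, 0, 0, 0, 0], [-7, 0, 0, 0, 0, 0, 0], [-5, 0, 0, 0, 0, 0, 0], [-3, 0, 0, 0, 0, 0, 0], [-2, 0, 0, 0, 0, 0, 0], [0, 0, 0, 0, -0.5, 0, 0], [0, 0, 0, 0, -0.5, 0, 0], [0, 0, 0, 0, 0, 0, 0]],
  ],
)

```text
time: 16.65
tool_pos: [0.4759, -0.2516, 0.1323]
tool_rot: [0.006, 0.707, 0.707, -0.006]
contact_force: [0.7, 0.2, -2.7]
gripper_width: 0.172
grasp_force: 58.5
```

```bash
python3 - <<'E'
from h import *
a=grab('scene');w=grab('wrist')
s=manip.state();T=s['tool_pos'];print(T,rot(s).as_matrix().round(4).tolist(),s['grasp_force'],s['joint_vel'].round(3))
# dish mask in scene & predicted rim
hsv=cv2.cvtColor(a['image'],cv2.COLOR_BGR2HSV);m=(hsv[...,0]>85)&(hsv[...,0]<115)&(hsv[...,1]>60)
n,l,st,c=cv2.connectedComponentsWithStats(m.astype(np.uint8));
roi=[i for i in range(1,n) if st[i][4]>150 and 290<c[i][0]<390 and 150<c[i][1]<260];print([(st[i].tolist(),c[i].round(1).tolist()) for i in roi])
i=max(roi,key=lambda i:st[i][4]);k=cv2.morphologyEx((l==i).astype(np.uint8),cv2.MORPH_OPEN,np.ones((13,13)))
print('disc',circ(a,k,T[2]+.0045))
cv2.imwrite('pics/g.png',np.hstack([cv2.resize(a['image'][160:280,280:400],(400,400),interpolation=cv2.INTER_CUBIC),cv2.resize(w['image'],(400,300))if 0 else cv2.resize(w['image'][84:384,106:406],(400,400))]))
E
```

```text
[ 0.47593415 -0.25179005  0.13233122] [[0.0008, 1.0, 0.0], [0.9998, -0.0008, -0.0175], [-0.0175, 0.0001, -0.9998]] 58.52377474308014 [-0.003  0.002 -0.001 -0.001  0.003  0.001]
[]Traceback (most recent call last):
  File "<stdin>", line 8, in <module>
ValueError: max() iterable argument is empty
```

```bash
python3 - <<'E'
from h import *
a=grab('scene');w=grab('wrist');s=manip.state();T=s['tool_pos']
hsv=cv2.cvtColor(a['image'],cv2.COLOR_BGR2HSV);c0=proj(a,T+[0,-.107,-.005]);print(c0)
x,y=int(c0[0]),int(c0[1])
cv2.imwrite('pics/g.png',np.hstack([cv2.resize(a['image'][y-60:y+60,x-60:x+60],(400,400),interpolation=cv2.INTER_CUBIC),cv2.resize(w['image'][84:384,106:406],(400,400))]))
m=(hsv[...,0]>80)&(hsv[...,0]<120)&(hsv[...,1]>40)
n,l,st,c=cv2.connectedComponentsWithStats(m.astype(np.uint8))
for i in range(1,n):
    if st[i][4]>150 and abs(c[i]-c0).max()<60:
        k=cv2.morphologyEx((l==i).astype(np.uint8),cv2.MORPH_OPEN,np.ones((13,13)));print(st[i],circ(a,k,T[2]+.0045) if k.any() else '')
E
```

```text
[343.37028707 212.79747628]
```

View pics/g.png

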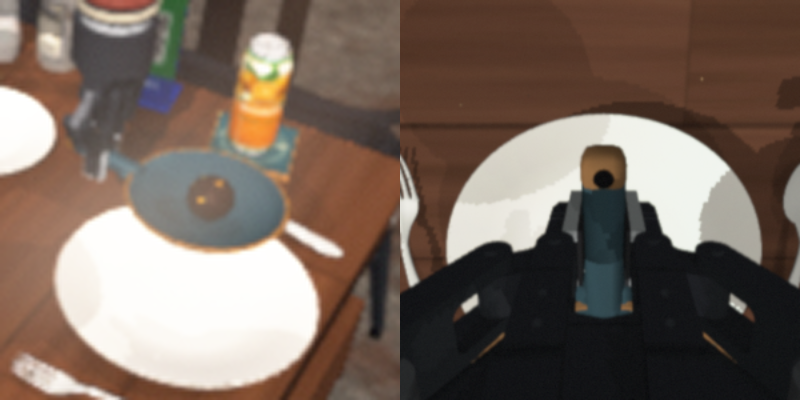

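The dish hangs over the right plate with the sphere in its middle, at crop (211,198). The rim spans crop (127–288, 148–250), and the wrist view shows the handle held straight. I'll check the dish centre once.

```bash
python3 - <<'E'
from h import *
a=grab('scene')
g=lambda u,v,z:onz(a,283+u*.3-.35,152+v*.3-.35,z)[:2].round(3)
P=[g(*p,.137) for p in((127,185),(288,212),(195,148),(218,250))];print(P,(P[0]+P[1])/2,(P[2]+P[3])/2,'ball',g(211,198,.139))
b=grab('side')['image'];s=manip.state()
print(s['tool_pos'],proj(grab('side'),[.476,-.358,.14]))
cv2.imwrite('pics/i.png',cv2.resize(b[105:185,212:332],(780,520),interpolation=cv2.INTER_CUBIC))
E
```

```text
[array([ 0.449, -0.295]), array([ 0.499, -0.43 ]), array([ 0.537, -0.322]), array([ 0.416, -0.4  ])] [ 0.474  -0.3625] [ 0.4765 -0.361 ] ball [ 0.475 -0.366]
[ 0.4759258  -0.251941    0.13231888] [271.50044762 138.06072158]
```

View pics/i.png

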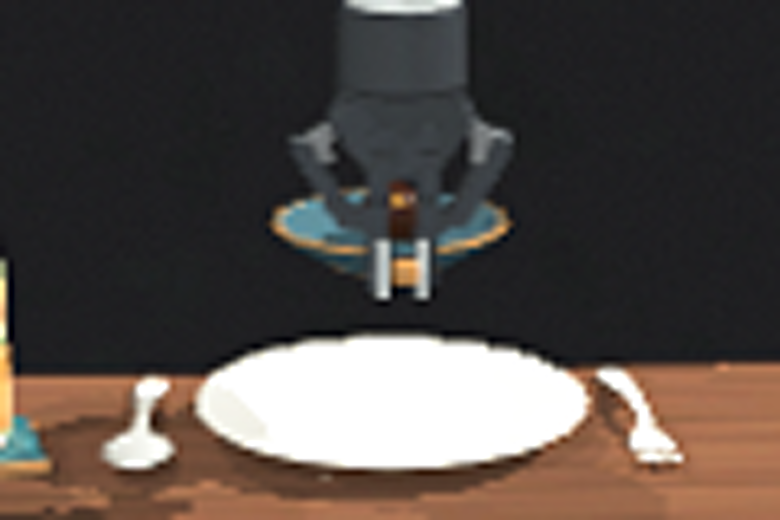

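The dish is centred over the plate at (0.475, −0.361), against the plate at (0.476, −0.358). It is level, with its underside at about z = 0.11. I'll let it settle and hand in.

Call:
servo_tool(
  moves=[
    [[0, 0, 0, 0, 0, 0, 0], [0, 0, 0, 0, 0, 0, 0], [0, 0, 0, 0, 0, 0, 0], [0, 0, 0, 0, 0, 0, 0]],
  ],
)

```text
time: 17.5
tool_pos: [0.4759, -0.252, 0.1323]
tool_rot: [0.006, 0.707, 0.707, -0.006]
contact_force: [0.8, -0.2, -4.0]
gripper_width: 0.176
grasp_force: 58.5
```

```bash
python3 -c "
from plant import manip
print(manip.job_done())"
```

```text
the job is handed in; nothing more can be done
None
```

I handed the job in at 17.5 s with the gripper still holding the dish: level to within about 1°, about 10 cm above the middle of the right guest's plate, handle pointing straight away from that guest, and the sphere in the middle; no verdict came back.

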